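# Shut one tray, draw out the other

## Robot

A 6-joint arm with a two-finger parallel gripper is mounted at the origin on a cart in front of the work surface, level with it; the furniture and walls round the work are solid. World frame = base frame: x ahead of the robot, y to its left, z up, the work surface at z = 0. Lengths are in mm, angles in rad, forces in N, time in s.
With the tool pointing down it reaches from about 375 to 925 mm from the base axis. Payload 5.7 kg.
Tool frame: the origin (TCP) lies midway between the tips of the shut fingers; the grasp point (between the pads) lies 19 mm behind it (tcp_to_grasp is the z of the grasp point in the tool frame, in mm); z points along the fingers, y is the direction in which the jaws open and shut (so a half turn about z gives the same grasp; the last joint's range is limited). The gripper opens to 85 mm and grips with 20 to 120 N. Pads are 22 mm wide; open, the fingers measure 114 mm over their backs; the gripper's body (76 mm by 85 mm) begins 54 mm behind the grasp point. The pads swing forward as they close: fully open they stand 13 mm farther back than shut.
Start: joints at [1.216, 0.359, 1.51, -0, 1.272, -0.115], TCP at [142.5, 582.801, 231.267] pointing down, gripper open.
Joint ranges: [-2.97, 2.97], [-1.01, 2.36], [0.21, 2.38], [-0.96, 4.11], [0.2, 2.71], [-2.98, 2.98]. Speed limits (rad/s): [2.39, 2.39, 3.14, 3.14, 3.14, 3.14].

## Interface

Orientations are given as a rotation vector (axis times angle).
In Python, from workcell import * gives the robot as it stands.
- The arm moves only by the shell command python3 -m inch 'ROWS' [FORCE]. ROWS is JSON, a list of rows, each an object with "delta_pos": the shift along the tool's x, y, z in m, a list of three; "twist": the turn, a rotation vector about the tool's x, y, z in rad, a list of three; "hand": the opening, from 0 (shut) to 1 (fully open). A call has 1 to 5 rows; each row is the pose to reach, as a shift and turn from the pose commanded when the call began, along the tool's axes at that moment; what a row does not reach only later rows make up. A row lasts 1/10 s, in which the tool goes at most 50 mm and 8.59 degrees, less where a joint would pass 70% of its speed; a pose out of reach is approached as far as the arm can. A call with a gripper value outside its range is refused whole. The fingers move at their own pace and stop on an object; FORCE is the grip in N (left out, the last holds). Time passes only in rows, so rows that repeat a pose let the fingers close. It gives the time, the measured TCP pose, the force and the opening at its end, in the units of the state.
- sense(): the state, without advancing time (a new reading comes with each control period).
- capture(name): name is "scene" or "top"; returns a dict with "color" (420x560x3 uint8, red, green, blue), "z_map" (420x560 float32, mm along the optical axis (not along the pixel's ray), 0 where there is no reading), "fx", "fy", "cx", "cy" (pixels), "R" (3x3) and "t" (3): a world point X has camera coordinates R X + t. Camera axes: x right, y down, z forward; pixel columns grow to the right and rows downward; lengths in mm; the calibration is good to about 2 mm. A picture is of the moment at which its call begins.
- sign_off(): hands the job in, once; it reports no verdict.
The state is a dict: "time_s": time; "joints": joint angles; "qd": joint speeds; "tau": joint torques, N m; "tool_pos": TCP position; "ee_rot": TCP orientation; "force": force on the tool from outside, world axes, zero at the start; "wrist_torque": the same for the moment, N m; "grip_width": opening from 0.0 (shut) to 1.0 (fully open).
Only numpy, scipy, OpenCV 4.12 (cv2) and the standard library are available. Lean on these libraries where they do the work, as an engineer would, in place of code of your own. Each camera call takes 0.05 s, during which the arm holds its last target.

## Task

Two small drawer units stand side by side, and one tray has been left part way out. With the fingertips, gently push that tray fully home, then hook a fingertip behind the upturned lip of the other tray and draw it out as far as it goes, so that the index gear inside can be reached. Grasp and lift nothing, leave the gear in its tray, and do not disturb the things lying about.

Things in the scene. Friction and masses are not known exactly. Their poses are not given: they have to be found in the camera images.
- empty_tray (a joint): how far the empty tray stands out of its unit, in m: 0 fully home, 0.100 at its outer stop. It starts part way out, 0.04 to 0.07. It slides level with about 2 N of friction, has no spring, and stays where it is left
- gear_tray (a joint): the same for the other tray, which holds the gear: 0 home, 0.100 at its outer stop. It starts shut or within 4 mm of shut
- unit_a: fixed grey metal drawer box that holds the empty tray, 132 deep (x), 106 wide (y), 50 mm high, stuck down on the table; origin under its centre, its tray slides out at the front along its own -x, level, roughly towards the robot. The two units look alike; either may be the left one
- unit_b: the like box that holds the tray with the gear. Both bare steel trays: the front panel covers the mouth of the box when shut, top edge 45 mm above the table; before it a flat tongue (top 12 mm above the table) runs forward and ends in an upturned lip, an upright plate 8 mm thick, 90 mm wide, top edge 42 mm above the table
- empty_tray_lip_top (a point): middle of the top edge of the empty tray's lip; moves with the tray. Its -x is the way the tray comes out, y runs along the lip, z up. From here the lip's outer face lies 4 mm along -x, its inner face 4 mm along +x and the front panel 52 mm along +x: the well between them is 48 mm long, 90 mm wide, open above and at both ends, its floor 30 mm below this point
- gear_tray_lip_top (a point): the same point and axes on the lip of the tray that holds the gear. In the rules, gear_tray_c6 (empty_tray_c6) is the inner half of the lip, the side to hook behind, and _c7 its outer half, which faces the robot; 50 N on either is too much
- gear_mid (a point): centre of the collar-topped brass-coloured index gear, 50 mm across, rim 9 mm thick, lying loose and flat in the front compartment of the shut tray, hidden under the unit's roof at the start
- gear_well (a point): centre of the floor of that compartment (64 x 84 mm, walls 21 mm high); it moves with the gear tray, axes as the lip's
- dish: bystander: small shallow round dish, 45 mm across, 10 mm high, on the table to the right of the units; origin under its centre
- loupe: bystander: folding magnifier, 42 x 62 x 17 mm, on the table to the right; origin under its centre
- gear: the same gear, origin under its centre

How it is judged:
By the outcome, as a careful person would: the job done as asked, in the order asked, and still so for the second after the job is handed in, with the robot touching nothing.
It also fails if it takes over 48 s, if anything falls off the work surface, if the arm or the gripper's body presses on something with over 40 N, if the wrist force passes 120 N, or if a joint passes its speed limit or range.

## Working session

There is one attempt and no reset: what is moved stays moved. The work goes in short steps, Python scripts to look and compute and a shell command to move; the robot and the scene stay as the last step left them, time stands still between calls to the robot, and variables do not carry over. Pictures are saved under pics/ and viewed, and the job is handed in when it is done.

```bash
ls; mkdir -p pics; python3 - <<'E'
from workcell import *
import cv2,numpy as np
print(sense())
for n in("scene","top"):
    c=capture(n); cv2.imwrite(f"pics/{n}0.png",c["color"][:,:,::-1]); np.savez(f"{n}0.npz",**c)
    print(n,c["fx"],c["fy"],c["cx"],c["cy"],c["R"],c["t"],-np.array(c["R"]).T@c["t"])
E
```

```text
pics
{'time_s': 0.0, 'joints': array([ 1.21592828e+00,  3.59527139e-01,  1.51145723e+00,  6.69208670e-06,
        1.27248962e+00, -1.15122307e-01]), 'qd': array([-0.00049403,  0.00093662,  0.00024521,  0.00226492,  0.00195624,
       -0.00214787]), 'tau': array([ 4.24162172e-04, -5.27614546e+01, -2.78633112e+01, -3.81061946e-04,
        1.30001354e-02,  4.15821353e-05]), 'tool_pos': array([142.24995526, 582.18274424, 230.430968  ]), 'ee_rot': array([-3.75640256e-01, -3.11860535e+00,  2.87124116e-03]), 'force': array([-0.02763697,  0.758717  ,  0.49828747]), 'wrist_torque': array([0.02746153, 0.03579391, 0.00174409]), 'grip_width': 1.0060631850535109}
scene 532.578230746124 532.578230746124 290.82402642908374 204.72622603568283 [[ 0.90913073 -0.41649467 -0.00367504]
 [-0.31898715 -0.69056211 -0.64913109]
 [ 0.26782179  0.59131731 -0.76066769]] [-501.19540438  270.61563691 1025.0304104 ] [ 267.44957129 -627.98653315  953.53061805]
top 540.5173959602168 540.5173959602168 277.80795058646737 202.53263750046446 [[-1.30965776e-02 -9.99913529e-01 -1.18912534e-03]
 [-9.97248147e-01  1.31484341e-02 -7.29606256e-02]
 [ 7.29699517e-02  2.30318548e-04 -9.97334113e-01]] [  67.66665026  599.95058407 1132.2707209 ] [ 516.56406967   59.51160543 1173.10544924]
```

View pics/scene0.png

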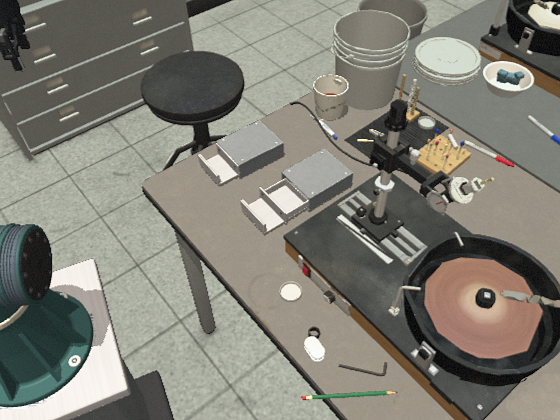

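View pics/top0.png

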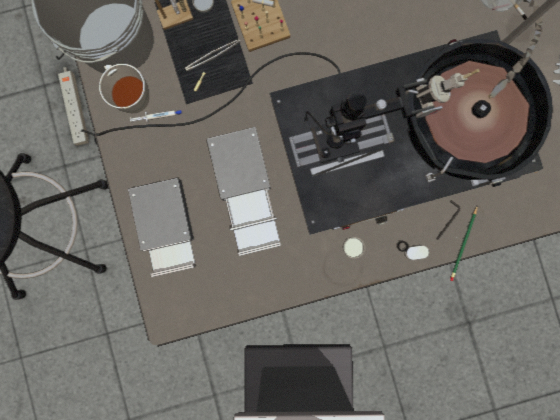

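The scene view shows unit_a (tray part way out) at about (310,180), lip near (262,218), and the shut unit at (240,148) with its lip near (218,172). In the top view the open tray's lip is at about (258,251) and the shut tray's lip at about (172,271). Next I measure the lips and roofs.

```bash
cat > h.py <<'E'
import numpy as np,cv2
def load(n):
    return dict(np.load(n))
def ray(c,u,v,z):
    R=c["R"];t=c["t"];d=R.T@np.array([(u-c["cx"])/c["fx"],(v-c["cy"])/c["fy"],1.]);o=-R.T@t
    return o+d*(z-o[2])/d[2]
def cloud(c):
    v,u=np.mgrid[0:420,0:560];Z=c["z_map"].astype(float)
    P=np.stack([(u-c["cx"])/c["fx"]*Z,(v-c["cy"])/c["fy"]*Z,Z],-1)
    return (P-c["t"])@c["R"]
E
python3 - <<'E'
from h import *
c=load("top0.npz");P=cloud(c)
cv2.imwrite("pics/topz.png",cv2.resize(c["color"][120:290,110:300,::-1],None,fx=4,fy=3.5,interpolation=cv2.INTER_CUBIC))
h=P[...,2]
# roofs
m=((h>46)&(h<56)).astype(np.uint8);m[:, :110]=0;m[:,300:]=0;m[:110]=0;m[300:]=0
n,l,s,_=cv2.connectedComponentsWithStats(m)
for i in range(1,n):
    if s[i,4]>500:
        q=P[l==i]; r=cv2.minAreaRect(q[:,:2].astype(np.float32)); print(s[i],q.mean(0),r)
for a,b in((175,(225,262)),(255,(180,262))):
    pass
for u in (165,180,250,262):
    print(u,[(v,int(P[v,u,0]),int(P[v,u,1]),int(h[v,u])) for v in range(185,285,1) if h[v,u]>3 and h[v,u]<49])
E
```

```text
[ 207  127   63   72 3073] [683.74430379 142.50466853  50.99748639] ((684.0443725585938, 142.8087615966797), (132.6892852783203, 106.04752349853516), 13.031057357788086)
[ 128  178   62   73 3188] [578.47374207 307.49788671  50.88048487] ((578.0323486328125, 307.8700866699219), (134.466796875, 107.0519790649414), 11.830877304077148)
165 [(202, 603, 295, 48), (206, 594, 295, 48), (209, 588, 295, 48), (211, 584, 295, 48), (217, 571, 295, 47), (218, 569, 295, 48), (226, 553, 295, 46), (233, 538, 294, 48), (234, 536, 294, 48), (238, 528, 295, 48), (245, 513, 295, 45), (246, 511, 297, 34), (247, 509, 302, 13), (248, 507, 301, 18), (249, 504, 302, 11), (250, 502, 301, 16), (251, 500, 301, 18), (252, 498, 303, 8), (253, 496, 302, 12), (254, 494, 303, 9), (255, 492, 301, 16), (256, 490, 302, 12), (257, 487, 302, 13), (258, 485, 302, 10), (259, 483, 302, 13), (260, 481, 302, 14), (261, 479, 301, 16), (262, 477, 302, 12), (263, 475, 302, 11), (264, 472, 303, 9), (265, 470, 302, 13), (266, 468, 302, 11), (267, 466, 302, 12), (268, 464, 302, 9), (269, 462, 302, 13), (270, 461, 295, 44), (271, 45
[... 3204 characters left out ...]
4, 94, 8), (221, 560, 93, 47), (222, 558, 93, 43), (223, 557, 94, 15), (224, 555, 94, 15), (225, 553, 94, 14), (226, 551, 94, 9), (227, 549, 94, 9), (228, 547, 94, 10), (229, 544, 94, 12), (230, 542, 94, 13), (231, 540, 94, 12), (232, 538, 94, 14), (233, 536, 94, 12), (234, 534, 94, 16), (235, 532, 94, 12), (236, 530, 94, 9), (237, 527, 94, 14), (238, 525, 94, 10), (239, 523, 94, 12), (240, 521, 94, 10), (241, 519, 94, 11), (242, 517, 94, 12), (243, 515, 94, 11), (244, 512, 94, 11), (245, 510, 94, 9), (246, 508, 93, 42), (247, 506, 93, 40), (248, 504, 93, 45), (249, 502, 94, 40), (255, 489, 95, 3), (262, 474, 95, 3), (268, 461, 95, 3), (273, 450, 95, 4), (277, 442, 95, 6), (281, 433, 95, 3)]
```

View pics/topz.png

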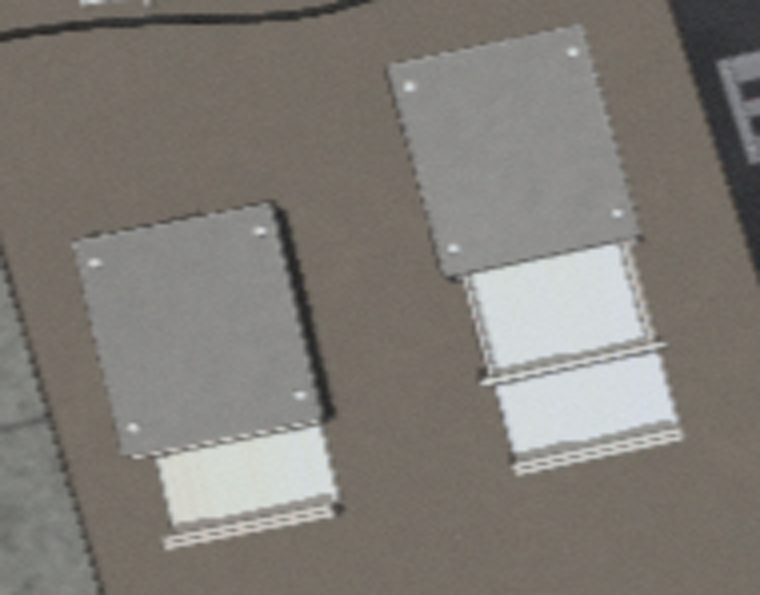

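```bash
python3 - <<'E'
from h import *
for f in ("top0.npz","scene0.npz"):
  c=load(f);P=cloud(c);h=P[...,2]
  for nm,x0,x1,y0,y1 in(("gear",440,480,240,340),("empty",480,520,50,160),("empty_panel",540,575,50,170)):
    m=(h>36)&(h<49)&(P[...,0]>x0)&(P[...,0]<x1)&(P[...,1]>y0)&(P[...,1]<y1)
    q=P[m]; r=cv2.minAreaRect(q[:,:2].astype(np.float32));print(f,nm,m.sum(),q.mean(0),r)
    l=cv2.fitLine(q[:,:2].astype(np.float32),cv2.DIST_HUBER,0,.01,.01).ravel();print("  yaw",np.degrees(np.arctan2(-l[0]*np.sign(l[1]),abs(l[1]))))
# colour corners of the roof via top
c=load("top0.npz")
# lip ends by eye in zoom (x4,y3.5, off 110,120)
for nm,(a,b) in dict(gearL=(165,545),gearR=(334,513),gL_in=(165,538),gR_in=(332,505),eL=(516,470),eR=(682,434)).items():
    print(nm,ray(c,110+a/4-.4,120+b/3.5-.4,42))
m=(P:=cloud(c))
for i,(x,y) in enumerate(((684,142),(578,307))):
    h=P[...,2];k=(h>40)&(h<58)&(abs(P[...,0]-x)<80)&(abs(P[...,1]-y)<75)
    # roof only : largest comp
    k=(k&(h>46)).astype(np.uint8);k=cv2.morphologyEx(k,cv2.MORPH_OPEN,np.ones((5,5)))
    ct=max(cv2.findContours(k,0,1)[0],key=cv2.contourArea)
    pts=np.array([ray(c,u,v,50)[:2] for u,v in ct[:,0]],np.float32);print(cv2.minAreaRect(pts))
E
```

```text
top0.npz gear 166 [461.383901   283.47658415  42.22353998] ((461.3507080078125, 283.4751892089844), (7.969929218292236, 89.33518981933594), 11.942956924438477)
  yaw 12.0618925
top0.npz empty 165 [503.60805768 101.11898289  42.52203354] ((503.6551818847656, 100.89773559570312), (7.882050514221191, 88.73591613769531), 12.771186828613281)
  yaw 13.077459
top0.npz empty_panel 96 [556.16164735 113.87524387  44.78267275] ((557.181884765625, 115.28025817871094), (97.17403411865234, 29.190290451049805), 86.4339370727539)
  yaw 12.830049
scene0.npz gear 106 [458.76265558 281.89777967  41.88016276] ((458.9523010253906, 282.30755615234375), (9.802142143249512, 84.47599792480469), 12.72622299194336)
  yaw 11.903569
scene0.npz empty 150 [501.75603998  95.29911095  42.23269718] ((502.2989807128906, 97.50762176513672), (10.475729942321777, 90.816650390625), 11.810803413391113)
  yaw 13.289605
scene0.npz empty_panel 129 [554.44682038 108.53589388  42.23595699] ((557.4742431640625, 110.58209228515625), (14.314812660217285, 100.30404663085938), 11.669438362121582)
  yaw 12.47915
gearL [451.1439855  325.59790343  42.        ]
gearR [468.88959795 237.74789666  42.        ]
gL_in [455.27278866 325.61459758  42.        ]
gR_in [473.6327946  238.78081317  42.        ]
eL [493.10586712 142.87747584  42.        ]
eR [513.34474726  56.11586414  42.        ]
((684.2435913085938, 142.9548797607422), (131.7769012451172, 105.75835418701172), 13.280141830444336)
((578.5155029296875, 307.76910400390625), (132.91993713378906, 106.55079650878906), 11.746356964111328)
```

```bash
cat >> h.py <<'E'
from scipy.spatial.transform import Rotation as Ro
EL=np.array([503.5,100.5,42]);EY=13.1;GL=np.array([461.2,283.3,42]);GY=12.0
def off(L,yaw,dx,dy,z):
    a=np.radians(yaw);c,s=np.cos(a),np.sin(a)
    return np.array([L[0]+c*dx-s*dy,L[1]+s*dx+c*dy,z])
def go(target,yaw):   # tool x along tray -x
    from workcell import sense
    s=sense();R=Ro.from_rotvec(s["ee_rot"]);a=np.radians(yaw)
    x=np.array([-np.cos(a),-np.sin(a),0]);z=np.array([0,0,-1.]);T=Ro.from_matrix(np.stack([x,np.cross(z,x),z],1))
    print("t",s["time_s"],"pos",s["tool_pos"].round(1),"F",s["force"].round(1),"grip",round(s["grip_width"],3))
    print("target",target.round(1),"delta m",(R.inv().apply(target-s["tool_pos"])/1000).round(4),"twist",(R.inv()*T).as_rotvec().round(4))
E
python3 -c "
from h import *
go(off(EL,EY,-40,0,110),EY)"
```

```text
t 0.1 pos [142.3 582.2 230.5] F [ 0.6 -0.2 -0.9] grip 1.001
target [464.5  91.4 110. ] delta m [-0.4296 -0.4     0.1211] twist [-0.0016 -0.0006 -0.4684]
```

```bash
python3 -m inch '[{"delta_pos":[-0.43,-0.4,0.06],"twist":[0,0,-0.468],"hand":0},{"delta_pos":[-0.43,-0.4,0.06],"twist":[0,0,-0.468],"hand":0},{"delta_pos":[-0.43,-0.4,0.06],"twist":[0,0,-0.468],"hand":0},{"delta_pos":[-0.43,-0.4,0.06],"twist":[0,0,-0.468],"hand":0},{"delta_pos":[-0.43,-0.4,0.06],"twist":[0,0,-0.468],"hand":0}]' 20; python3 -c "
from h import *
go(off(EL,EY,-40,0,110),EY)"
```

```text
time_s: 0.6
tool_pos: [276.8, 377.9, 206.1]
ee_rot: [0.361, -3.121, 0.001]
force: [0.2, 0.2, 0.1]
grip_width: 0.145
t 0.6 pos [276.8 377.9 206.1] F [0.2 0.2 0.1] grip 0.145
target [464.5  91.4 110. ] delta m [-0.1175 -0.3217  0.0961] twist [-0.0003 -0.0002  0.0015]
```

```bash
python3 -m inch '[{"delta_pos":[-0.11,-0.31,0.09],"twist":[0,0,0],"hand":0},{"delta_pos":[-0.11,-0.31,0.09],"twist":[0,0,0],"hand":0},{"delta_pos":[-0.11,-0.31,0.09],"twist":[0,0,0],"hand":0},{"delta_pos":[-0.11,-0.31,0.09],"twist":[0,0,0],"hand":0},{"delta_pos":[-0.11,-0.31,0.09],"twist":[0,0,0],"hand":0}]'; python3 -c "
from h import *
go(off(EL,EY,-40,0,110),EY)"
```

```text
time_s: 1.1
tool_pos: [406.9, 174.8, 140.0]
ee_rot: [-0.358, 3.121, 0.0]
force: [0.7, 0.6, 0.0]
grip_width: -0.001
t 1.1 pos [406.9 174.8 140. ] F [0.7 0.6 0. ] grip -0.001
target [464.5  91.4 110. ] delta m [-0.0373 -0.0942  0.03  ] twist [ 0.      0.0001 -0.0004]
```

```bash
python3 -m inch '[{"delta_pos":[-0.037,-0.094,0.03],"twist":[0,0,0],"hand":0},{"delta_pos":[-0.037,-0.094,0.03],"twist":[0,0,0],"hand":0},{"delta_pos":[-0.037,-0.094,0.03],"twist":[0,0,0],"hand":0},{"delta_pos":[-0.037,-0.094,0.03],"twist":[0,0,0],"hand":0},{"delta_pos":[-0.037,-0.094,0.03],"twist":[0,0,0],"hand":0}]'; python3 -c "
from h import *
go(off(EL,EY,-40,0,25),EY)
from workcell import capture
for n in('scene','top'):cv2.imwrite(f'pics/{n}1.png',capture(n)['color'][100:310,100:380,::-1].repeat(2,0).repeat(2,1))
"
```

```text
time_s: 1.6
tool_pos: [462.6, 94.0, 110.4]
ee_rot: [0.357, -3.12, -0.001]
force: [-0.4, 0.4, 0.8]
grip_width: 0.004
t 1.6 pos [462.6  94.  110.4] F [-0.4  0.4  0.8] grip 0.004
target [464.5  91.4  25. ] delta m [-0.0015 -0.003   0.0854] twist [ 0.0005 -0.0014 -0.0005]
```

View pics/scene1.png

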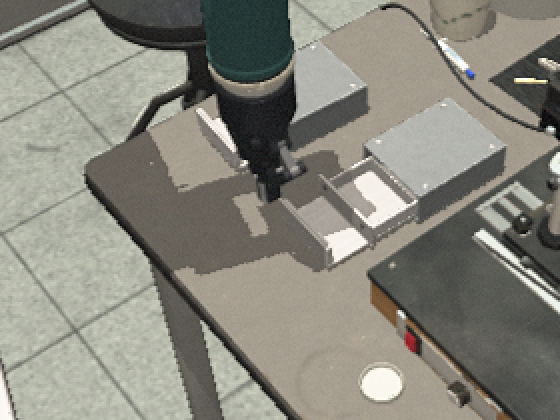

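View pics/top1.png

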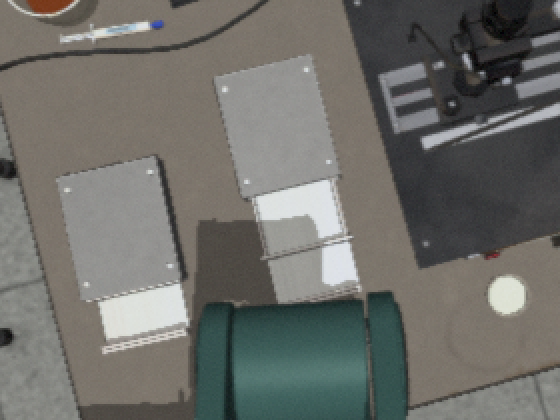

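The scene crop shows the shut fingertips at about (270,190), just robot-side of the empty tray's lip at (300,225). The way down is clear.

```bash
python3 -m inch '[{"delta_pos":[0,0,0.03],"twist":[0,0,0],"hand":0},{"delta_pos":[0,0,0.06],"twist":[0,0,0],"hand":0},{"delta_pos":[0,0,0.08],"twist":[0,0,0],"hand":0},{"delta_pos":[0,0,0.085],"twist":[0,0,0],"hand":0},{"delta_pos":[0,0,0.085],"twist":[0,0,0],"hand":0}]'; python3 -c "
from h import *
go(off(EL,EY,-17,0,25),EY)"
```

```text
time_s: 2.2
tool_pos: [462.7, 94.3, 25.4]
ee_rot: [0.36, -3.12, -0.0]
force: [-0.2, 0.5, -0.2]
grip_width: 0.001
t 2.2 pos [462.7  94.3  25.4] F [-0.2  0.5 -0.2] grip 0.001
target [486.9  96.6  25. ] delta m [-0.0241 -0.0032  0.0004] twist [ 0.0002 -0.0013  0.0013]
```

```bash
python3 -m inch '[{"delta_pos":[-0.006,-0.001,0],"twist":[0,0,0],"hand":0},{"delta_pos":[-0.012,-0.002,0],"twist":[0,0,0],"hand":0},{"delta_pos":[-0.018,-0.003,0],"twist":[0,0,0],"hand":0},{"delta_pos":[-0.024,-0.003,0],"twist":[0,0,0],"hand":0},{"delta_pos":[-0.030,-0.003,0],"twist":[0,0,0],"hand":0}]'; python3 -c "
from h import *
go(off(EL,EY,-15+50,0,25),EY)"
```

```text
time_s: 2.7
tool_pos: [493.5, 97.1, 25.7]
ee_rot: [0.358, -3.12, 0.0]
force: [-2.9, -1.0, 2.0]
grip_width: -0.001
t 2.7 pos [493.5  97.1  25.7] F [-2.9 -1.   2. ] grip -0.001
target [537.6 108.4  25. ] delta m [-0.0455  0.001   0.0007] twist [-0.0001 -0.0011 -0.0005]
```

```bash
python3 -m inch '[{"delta_pos":[-0.007,0,0],"twist":[0,0,0],"hand":0},{"delta_pos":[-0.014,0,0],"twist":[0,0,0],"hand":0},{"delta_pos":[-0.021,0,0],"twist":[0,0,0],"hand":0},{"delta_pos":[-0.028,0,0],"twist":[0,0,0],"hand":0},{"delta_pos":[-0.035,0,0],"twist":[0,0,0],"hand":0}]'; python3 -c "
from h import *
go(off(EL,EY,-15+60,0,25),EY)"
```

```text
time_s: 3.2
tool_pos: [528.1, 105.3, 25.4]
ee_rot: [0.358, -3.121, 0.0]
force: [-2.9, -1.2, 0.9]
grip_width: -0.005
t 3.2 pos [528.1 105.3  25.4] F [-2.9 -1.2  0.9] grip -0.005
target [547.3 110.7  25. ] delta m [-0.02    0.0009  0.0004] twist [-0.     -0.0003 -0.0004]
```

```bash
python3 -m inch '[{"delta_pos":[-0.004,0,0],"twist":[0,0,0],"hand":0},{"delta_pos":[-0.008,0,0],"twist":[0,0,0],"hand":0},{"delta_pos":[-0.012,0,0],"twist":[0,0,0],"hand":0},{"delta_pos":[-0.015,0,0],"twist":[0,0,0],"hand":0},{"delta_pos":[-0.018,0,0],"twist":[0,0,0],"hand":0}]'; python3 -c "
from h import *
go(off(EL,EY,-15+66,0,25),EY)"
```

```text
time_s: 3.7
tool_pos: [545.2, 109.3, 25.4]
ee_rot: [0.358, -3.121, 0.0]
force: [-1.7, -0.4, 0.2]
grip_width: 0.003
t 3.7 pos [545.2 109.3  25.4] F [-1.7 -0.4  0.2] grip 0.003
target [553.2 112.1  25. ] delta m [-0.0084  0.0009  0.0004] twist [-0.     -0.0003 -0.0004]
```

```bash
python3 -m inch '[{"delta_pos":[-0.001,0,0],"twist":[0,0,0],"hand":0},{"delta_pos":[-0.002,0,0],"twist":[0,0,0],"hand":0},{"delta_pos":[-0.003,0,0],"twist":[0,0,0],"hand":0}]'; python3 -c "
from h import *
go(off(EL,EY,-15+66,0,25),EY)"
```

```text
time_s: 4.0
tool_pos: [547.9, 109.9, 25.4]
ee_rot: [0.358, -3.121, 0.0]
force: [-2.3, -0.2, -0.0]
grip_width: 0.001
t 4.0 pos [547.9 109.9  25.4] F [-2.3 -0.2 -0. ] grip 0.001
target [553.2 112.1  25. ] delta m [-0.0056  0.0009  0.0004] twist [-0.0001 -0.0003 -0.0004]
```

```bash
python3 -m inch '[{"delta_pos":[-0.001,0,0],"twist":[0,0,0],"hand":0},{"delta_pos":[-0.002,0,0],"twist":[0,0,0],"hand":0},{"delta_pos":[-0.003,0,0],"twist":[0,0,0],"hand":0}]'; python3 -c "
from h import *
go(off(EL,EY,-15+66,0,25),EY)"
```

```text
time_s: 4.3
tool_pos: [551.0, 110.6, 25.5]
ee_rot: [0.358, -3.121, 0.0]
force: [-2.7, -0.8, -0.8]
grip_width: -0.003
t 4.3 pos [551.  110.6  25.5] F [-2.7 -0.8 -0.8] grip -0.003
target [553.2 112.1  25. ] delta m [-0.0025  0.0009  0.0005] twist [-0.0001 -0.0002 -0.0005]
```

```bash
python3 -m inch '[{"delta_pos":[-0.001,0,0],"twist":[0,0,0],"hand":0},{"delta_pos":[-0.001,0,0],"twist":[0,0,0],"hand":0}]'; python3 -m inch '[{"delta_pos":[-0.001,0,0],"twist":[0,0,0],"hand":0},{"delta_pos":[-0.001,0,0],"twist":[0,0,0],"hand":0}]'
```

```text
time_s: 4.5
tool_pos: [551.8, 110.8, 25.5]
ee_rot: [0.358, -3.121, 0.0]
force: [-2.6, -0.2, 0.7]
grip_width: 0.0
time_s: 4.7
tool_pos: [551.8, 110.8, 25.4]
ee_rot: [0.358, -3.119, 0.0]
force: [-4.1, -1.5, 2.5]
grip_width: -0.001
```

```bash
python3 -m inch '[{"delta_pos":[-0.001,0,0],"twist":[0,0,0],"hand":0},{"delta_pos":[-0.001,0,0],"twist":[0,0,0],"hand":0}]'
```

```text
time_s: 4.9
tool_pos: [551.8, 110.8, 25.4]
ee_rot: [0.358, -3.117, 0.001]
force: [-7.1, -2.6, 6.1]
grip_width: -0.004
```

Tray stalled against its stop at 7 N. Backing off.

```bash
python3 -m inch '[{"delta_pos":[0.01,0,0],"twist":[0,0,0],"hand":0},{"delta_pos":[0.03,0,0],"twist":[0,0,0],"hand":0},{"delta_pos":[0.03,0,-0.04],"twist":[0,0,0],"hand":0},{"delta_pos":[0.03,0,-0.08],"twist":[0,0,0],"hand":0},{"delta_pos":[0.03,0,-0.1],"twist":[0,0,0],"hand":0}]'; python3 -c "
from h import *
go(off(GL,GY,26,0,120),GY)"
```

```text
time_s: 5.4
tool_pos: [527.1, 104.6, 128.8]
ee_rot: [-0.357, 3.115, -0.0]
force: [-0.4, 0.1, 0.0]
grip_width: 0.002
t 5.4 pos [527.1 104.6 128.8] F [-0.4  0.1  0. ] grip 0.002
target [486.6 288.7 120. ] delta m [-0.0021  0.1885  0.0086] twist [-0.001   0.0065  0.0187]
```

```bash
python3 -m inch '[{"delta_pos":[-0.002,0.05,0.009],"twist":[0,0.006,0.018],"hand":0},{"delta_pos":[-0.002,0.1,0.009],"twist":[0,0.006,0.018],"hand":0},{"delta_pos":[-0.002,0.15,0.009],"twist":[0,0.006,0.018],"hand":0},{"delta_pos":[-0.002,0.188,0.009],"twist":[0,0.006,0.018],"hand":0},{"delta_pos":[-0.002,0.188,0.009],"twist":[0,0.006,0.018],"hand":0}]'; python3 -c "
from h import *
go(off(GL,GY,26,0,22),GY)
from workcell import capture
for n in('scene','top'):
  c=capture(n);np.savez(n+'2.npz',**c);cv2.imwrite(f'pics/{n}2.png',c['color'][100:310,100:380,::-1].repeat(2,0).repeat(2,1))
"
```

```text
time_s: 5.9
tool_pos: [483.9, 292.8, 117.0]
ee_rot: [0.336, -3.121, -0.003]
force: [0.2, 0.1, 0.2]
grip_width: -0.001
t 5.9 pos [483.9 292.8 117. ] F [0.2 0.1 0.2] grip -0.001
target [486.6 288.7  22. ] delta m [-0.002  -0.0048  0.095 ] twist [ 0.0023 -0.0026  0.005 ]
```

View pics/scene2.png

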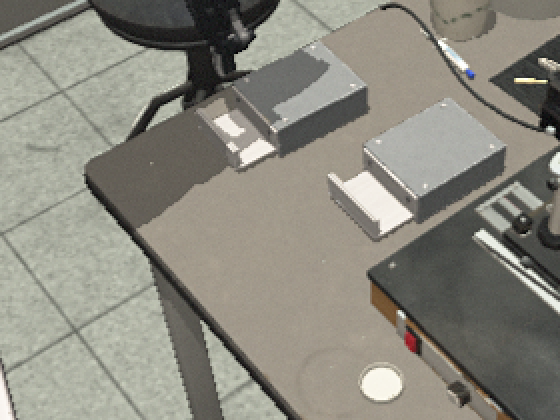

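View pics/top2.png

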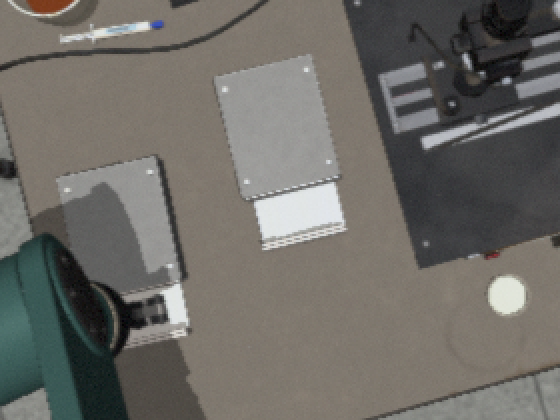

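```bash
python3 - <<'E'
from h import *
for n in("scene","top"):
    c=load(n+"2.npz")
    p=c["R"]@np.array([484,293,117])+c["t"];u=p[0]/p[2]*c["fx"]+c["cx"],p[1]/p[2]*c["fy"]+c["cy"];print(n,u,"crop",(u[0]-100)*2,(u[1]-100)*2)
    P=cloud(c);h=P[...,2]
    m=(h>38)&(h<46)&(P[...,0]>540)&(P[...,0]<585)&(P[...,1]>60)&(P[...,1]<170)
    q=P[m];print(q.mean(0),cv2.minAreaRect(q[:,:2].astype(np.float32)))
E
```

```text
scene (np.float64(211.88217908634573), np.float64(135.06188599781996)) crop 223.76435817269146 70.12377199563991
[565.62846097 111.69712754  42.16375684] ((565.8209838867188, 112.79795837402344), (10.164953231811523, 90.91304016113281), 12.651060104370117)
top (np.float64(158.59941685272116), np.float64(260.44259831591273)) crop 117.19883370544233 320.88519663182547
[567.13645173 115.43182651  42.46063844] ((567.163818359375, 115.62904357910156), (7.983624458312988, 88.2357406616211), 12.894702911376953)
```

```bash
python3 - <<'E'
from h import *
c=load("top2.npz");P=cloud(c)
for u in range(150,192,3): print(u,P[255,u].round(0),c["color"][255,u])
cv2.imwrite("pics/z2.png",cv2.resize(c["color"][215:290,110:200,::-1],None,fx=8,fy=8,interpolation=cv2.INTER_CUBIC))
E
```

```text
150 [502. 227. 466.] [8 4 2]
153 [499. 255. 330.] [29 45 44]
156 [499. 254. 311.] [99 95 85]
159 [498. 255. 284.] [20 23 24]
162 [497. 256. 260.] [18 15 19]
165 [497. 255. 240.] [21 21 20]
168 [497. 253. 226.] [53 53 52]
171 [496. 248. 223.] [78 77 75]
174 [496. 244. 215.] [87 87 84]
177 [496. 240. 211.] [88 85 84]
180 [496. 234. 212.] [129 125 122]
183 [492. 264.  15.] [129 131 131]
186 [492. 257.  14.] [225 228 228]
189 [492. 250.  19.] [225 229 229]
```

View pics/z2.png

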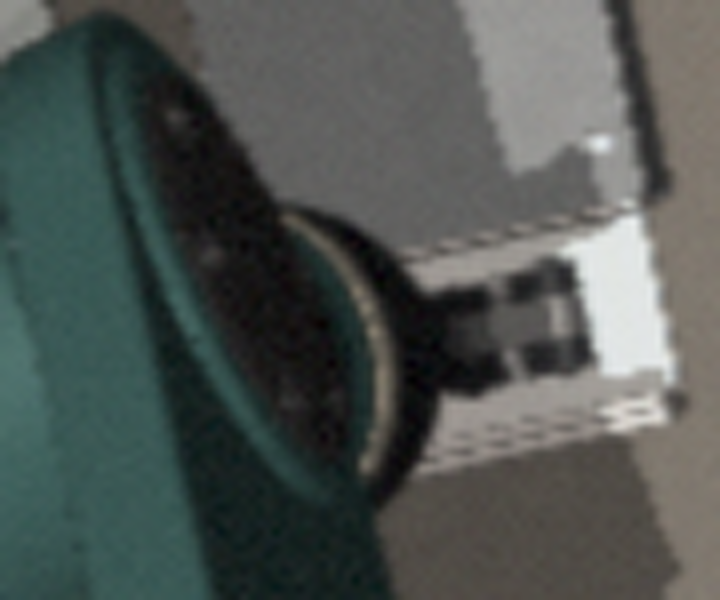

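The top view shows the gripper's knuckles over the well at about (175,255), and depth puts them at z≈212, consistent with the TCP at 117. The scene view shows both trays shut. I'll correct 5 mm sideways, then descend in two stages.

```bash
python3 -m inch '[{"delta_pos":[-0.002,-0.003,0.0],"twist":[0,0,0],"hand":0},{"delta_pos":[-0.002,-0.003,0.03],"twist":[0,0,0],"hand":0},{"delta_pos":[-0.002,-0.003,0.06],"twist":[0,0,0],"hand":0},{"delta_pos":[-0.002,-0.003,0.06],"twist":[0,0,0],"hand":0}]'; python3 -c "
from h import *
go(off(GL,GY,26,0,22),GY)"
```

```text
time_s: 6.4
tool_pos: [484.3, 282.5, 53.5]
ee_rot: [0.325, -3.112, 0.005]
force: [-1.4, -1.1, -0.1]
grip_width: -0.002
t 6.4 pos [484.3 282.5  53.5] F [-1.4 -1.1 -0.1] grip -0.002
target [486.6 288.7  22. ] delta m [-0.004   0.0056  0.0314] twist [-0.0017 -0.0125 -0.0016]
```

```bash
python3 -m inch '[{"delta_pos":[-0.003,0.005,0],"twist":[0,-0.012,0],"hand":0},{"delta_pos":[-0.003,0.005,0.01],"twist":[0,-0.012,0],"hand":0},{"delta_pos":[-0.003,0.005,0.02],"twist":[0,-0.012,0],"hand":0},{"delta_pos":[-0.003,0.005,0.031],"twist":[0,-0.012,0],"hand":0},{"delta_pos":[-0.003,0.005,0.031],"twist":[0,-0.012,0],"hand":0}]'; python3 -c "
from h import *
go(off(GL,GY,15,0,22),GY)
from workcell import capture
for n in('scene',):
  c=capture(n);cv2.imwrite(f'pics/{n}3.png',c['color'][100:240,160:340,::-1].repeat(3,0).repeat(3,1))
"
```

```text
time_s: 6.9
tool_pos: [486.9, 290.4, 24.0]
ee_rot: [-0.329, 3.121, -0.001]
force: [0.8, 0.0, -0.1]
grip_width: -0.003
t 6.9 pos [486.9 290.4  24. ] F [ 0.8  0.  -0.1] grip -0.003
target [475.9 286.4  22. ] delta m [ 0.0116 -0.0016  0.002 ] twist [-0.0007  0.0034  0.0009]
```

View pics/scene3.png

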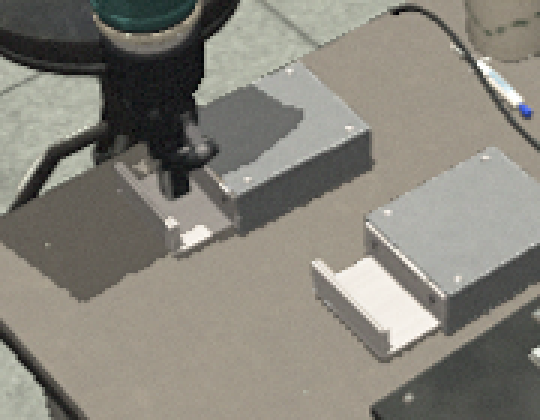

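The fingers stand in the well between lip and panel at about (178,190) in the crop. Now I draw the tray out.

```bash
python3 -m inch '[{"delta_pos":[0.005,-0.001,0.001],"twist":[0,0,0],"hand":0},{"delta_pos":[0.01,-0.001,0.001],"twist":[0,0,0],"hand":0},{"delta_pos":[0.014,-0.001,0.001],"twist":[0,0,0],"hand":0},{"delta_pos":[0.019,-0.001,0.001],"twist":[0,0,0],"hand":0},{"delta_pos":[0.025,-0.001,0.001],"twist":[0,0,0],"hand":0}]'; python3 -c "
from h import *
go(off(GL,GY,15-100,0,22),GY)"
```

```text
time_s: 7.45
tool_pos: [464.5, 284.9, 24.7]
ee_rot: [-0.329, 3.116, 0.001]
force: [3.5, -0.9, 0.5]
grip_width: 0.005
t 7.45 pos [464.5 284.9  24.7] F [ 3.5 -0.9  0.5] grip 0.005
target [378.1 265.6  22. ] delta m [ 0.0886 -0.0008  0.002 ] twist [0.0001 0.0081 0.0008]
```

```bash
python3 -m inch '[{"delta_pos":[0.006,0,0],"twist":[0,0,0],"hand":0},{"delta_pos":[0.012,0,0],"twist":[0,0,0],"hand":0},{"delta_pos":[0.018,0,0],"twist":[0,0,0],"hand":0},{"delta_pos":[0.024,0,0],"twist":[0,0,0],"hand":0},{"delta_pos":[0.03,0,0],"twist":[0,0,0],"hand":0}]'; python3 -c "
from h import *
go(off(GL,GY,15-100,0,22),GY)"
```

```text
time_s: 7.95
tool_pos: [434.1, 278.5, 24.3]
ee_rot: [-0.329, 3.118, 0.001]
force: [2.2, 0.7, 1.1]
grip_width: 0.0
t 7.95 pos [434.1 278.5  24.3] F [2.2 0.7 1.1] grip 0.0
target [378.1 265.6  22. ] delta m [ 0.0575 -0.0009  0.0019] twist [0.0001 0.0064 0.0007]
```

```bash
python3 -m inch '[{"delta_pos":[0.006,0,0],"twist":[0,0,0],"hand":0},{"delta_pos":[0.012,0,0],"twist":[0,0,0],"hand":0},{"delta_pos":[0.018,0,0],"twist":[0,0,0],"hand":0},{"delta_pos":[0.024,0,0],"twist":[0,0,0],"hand":0},{"delta_pos":[0.03,0,0],"twist":[0,0,0],"hand":0}]'
```

```text
time_s: 8.45
tool_pos: [404.7, 272.2, 23.9]
ee_rot: [-0.329, 3.118, 0.001]
force: [2.0, 1.4, 1.0]
grip_width: -0.001
```

```bash
python3 -m inch '[{"delta_pos":[0.004,0,0],"twist":[0,0,0],"hand":0},{"delta_pos":[0.008,0,0],"twist":[0,0,0],"hand":0},{"delta_pos":[0.012,0,0],"twist":[0,0,0],"hand":0},{"delta_pos":[0.016,0,0],"twist":[0,0,0],"hand":0},{"delta_pos":[0.019,0,0],"twist":[0,0,0],"hand":0}]'; python3 -c "
from h import *
go(off(GL,GY,15-100,0,22),GY)"
```

```text
time_s: 8.95
tool_pos: [386.1, 268.1, 23.8]
ee_rot: [-0.329, 3.119, 0.001]
force: [2.8, 1.5, 1.8]
grip_width: -0.001
t 8.95 pos [386.1 268.1  23.8] F [2.8 1.5 1.8] grip -0.001
target [378.1 265.6  22. ] delta m [ 0.0084 -0.0008  0.0017] twist [-0.0002  0.0057  0.0007]
```

```bash
python3 -m inch '[{"delta_pos":[0.001,0,0],"twist":[0,0,0],"hand":0},{"delta_pos":[0.002,0,0],"twist":[0,0,0],"hand":0},{"delta_pos":[0.003,0,0],"twist":[0,0,0],"hand":0},{"delta_pos":[0.003,0,0],"twist":[0,0,0],"hand":0}]'
```

```text
time_s: 9.35
tool_pos: [383.4, 267.5, 23.8]
ee_rot: [-0.329, 3.119, 0.001]
force: [0.7, 0.5, 1.1]
grip_width: 0.001
```

```bash
python3 -m inch '[{"delta_pos":[0.001,0,0],"twist":[0,0,0],"hand":0},{"delta_pos":[0.002,0,0],"twist":[0,0,0],"hand":0},{"delta_pos":[0.002,0,0],"twist":[0,0,0],"hand":0}]'
```

```text
time_s: 9.65
tool_pos: [381.4, 267.1, 23.8]
ee_rot: [-0.329, 3.119, 0.001]
force: [0.9, 1.4, 1.0]
grip_width: -0.004
```

```bash
python3 -m inch '[{"delta_pos":[0.001,0,0],"twist":[0,0,0],"hand":0},{"delta_pos":[0.001,0,0],"twist":[0,0,0],"hand":0}]'
```

```text
time_s: 9.85
tool_pos: [380.4, 266.9, 23.8]
ee_rot: [-0.329, 3.119, 0.001]
force: [1.4, 0.0, 1.6]
grip_width: -0.001
```

```bash
python3 -m inch '[{"delta_pos":[0.001,0,0],"twist":[0,0,0],"hand":0},{"delta_pos":[0.002,0,0],"twist":[0,0,0],"hand":0},{"delta_pos":[0.002,0,0],"twist":[0,0,0],"hand":0}]'
```

```text
time_s: 10.15
tool_pos: [378.4, 266.5, 23.8]
ee_rot: [-0.329, 3.119, 0.001]
force: [1.3, -0.2, 0.2]
grip_width: 0.001
```

```bash
python3 -m inch '[{"delta_pos":[0.001,0,0],"twist":[0,0,0],"hand":0},{"delta_pos":[0.001,0,0],"twist":[0,0,0],"hand":0}]'
```

```text
time_s: 10.35
tool_pos: [377.5, 266.3, 23.8]
ee_rot: [-0.329, 3.119, 0.001]
force: [1.1, 0.1, 1.1]
grip_width: 0.001
```

```bash
python3 -m inch '[{"delta_pos":[0.001,0,0],"twist":[0,0,0],"hand":0},{"delta_pos":[0.001,0,0],"twist":[0,0,0],"hand":0}]'
```

```text
time_s: 10.55
tool_pos: [376.8, 266.2, 23.8]
ee_rot: [-0.329, 3.118, 0.001]
force: [2.7, -0.8, -0.5]
grip_width: 0.003
```

```bash
python3 -m inch '[{"delta_pos":[0.001,0,0],"twist":[0,0,0],"hand":0},{"delta_pos":[0.001,0,0],"twist":[0,0,0],"hand":0}]'
```

```text
time_s: 10.75
tool_pos: [376.8, 266.2, 23.8]
ee_rot: [-0.329, 3.116, 0.001]
force: [4.8, -0.4, -2.5]
grip_width: 0.003
```

```bash
python3 -m inch '[{"delta_pos":[0.001,0,0],"twist":[0,0,0],"hand":0},{"delta_pos":[0.001,0,0],"twist":[0,0,0],"hand":0}]'
```

```text
time_s: 10.95
tool_pos: [376.8, 266.2, 23.9]
ee_rot: [-0.329, 3.115, 0.002]
force: [7.0, -1.8, -3.8]
grip_width: -0.005
```

Stalled at the outer stop (7 N). I unload towards the middle of the well and rise.

```bash
python3 -m inch '[{"delta_pos":[-0.007,0,0],"twist":[0,0,0],"hand":0},{"delta_pos":[-0.014,0,0],"twist":[0,0,0],"hand":0},{"delta_pos":[-0.014,0,0],"twist":[0,0,0],"hand":0},{"delta_pos":[-0.014,0,-0.03],"twist":[0,0,0],"hand":0},{"delta_pos":[-0.014,0,-0.06],"twist":[0,0,0],"hand":0}]'
```

```text
time_s: 11.45
tool_pos: [386.5, 267.8, 83.6]
ee_rot: [-0.329, 3.123, -0.001]
force: [0.2, -0.8, -1.1]
grip_width: -0.002
```

```bash
python3 -m inch '[{"delta_pos":[0,0.02,-0.04],"twist":[0,0,0],"hand":0},{"delta_pos":[0,0.06,-0.08],"twist":[0,0,0],"hand":0},{"delta_pos":[0,0.1,-0.12],"twist":[0,0,0],"hand":0},{"delta_pos":[0,0.15,-0.14],"twist":[0,0,0],"hand":0},{"delta_pos":[0,0.2,-0.16],"twist":[0,0,0],"hand":0}]'; python3 -c "
from h import *
go(np.array([380,400,200.]),GY)
from workcell import capture
for n in('scene','top'):
  c=capture(n);np.savez(n+'4.npz',**c);cv2.imwrite(f'pics/{n}4.png',c['color'][100:310,100:380,::-1].repeat(2,0).repeat(2,1))
"
```

```text
time_s: 11.95
tool_pos: [348.5, 447.2, 237.9]
ee_rot: [-0.328, 3.118, 0.002]
force: [1.6, 0.9, -0.4]
grip_width: 0.001
t 11.95 pos [348.5 447.2 237.9] F [ 1.6  0.9 -0.4] grip 0.001
target [380. 400. 200.] delta m [-0.0207 -0.0528  0.038 ] twist [0.0003 0.0066 0.0001]
```

View pics/scene4.png

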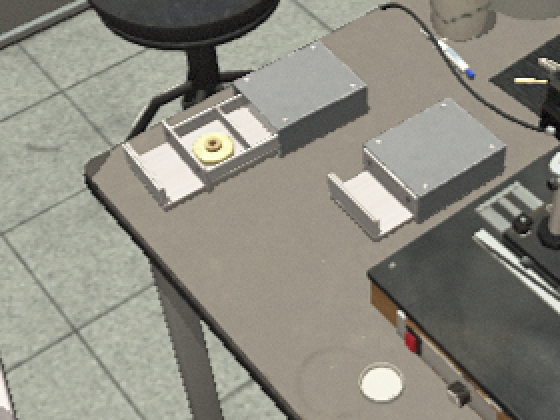

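View pics/top4.png

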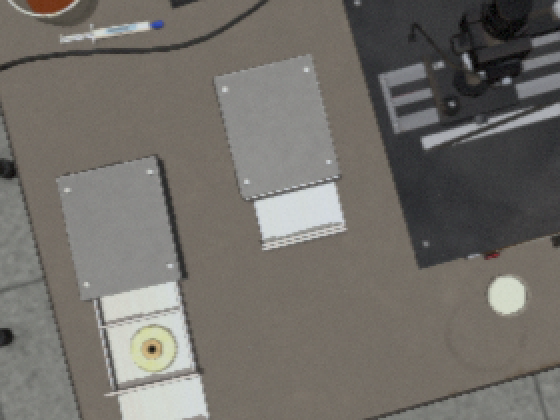

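The gear lies flat in the front compartment, at about (213,150) in the scene crop and (153,350) in the top crop. The right-hand tray is shut, and the robot is clear. One last check of the numbers before handing in.

```bash
python3 - <<'E'
from h import *
for n in("scene","top"):
    c=load(n+"4.npz");P=cloud(c);h=P[...,2]
    for nm,x0,x1,y0,y1,C,L0 in(("gear",345,380,200,320,(578.3,307.8),GL),("empty",540,585,60,170,(684.1,142.9),EL)):
        m=(h>37)&(h<46)&(P[...,0]>x0)&(P[...,0]<x1)&(P[...,1]>y0)&(P[...,1]<y1)
        q=P[m][:,:2].astype(np.float32);r=cv2.minAreaRect(q);print(n,nm,m.sum(),r,"from unit",np.hypot(*(np.array(r[0])-C)).round(1),"moved",np.hypot(*(np.array(r[0])-L0[:2])).round(1))
    o=load(n+"0.npz")["color"].astype(int);d=(abs(o-c["color"]).max(2)>60).astype(np.uint8)
    d=cv2.morphologyEx(d,cv2.MORPH_OPEN,np.ones((2,2)))
    k=cv2.connectedComponentsWithStats(d)[2][1:];print([tuple(map(int,s)) for s in k if s[4]>15])
from workcell import *
sign_off();s=sense();print(s["time_s"],s["force"].round(1))
E
```

```text
scene gear 110 ((361.7217712402344, 260.228515625), (8.724196434020996, 91.3279800415039), 11.067562103271484) from unit 221.7 moved 102.1
scene empty 146 ((565.5569458007812, 111.78854370117188), (10.02497386932373, 92.27754211425781), 13.104331970214844) from unit 122.6 moved 63.1
[(0, 0, 31, 50, 625), (110, 0, 21, 33, 287), (99, 14, 6, 6, 20), (105, 27, 31, 36, 338), (8, 30, 7, 11, 47), (15, 54, 6, 16, 46), (125, 64, 7, 7, 28), (221, 155, 16, 16, 78), (201, 158, 6, 5, 21), (210, 159, 28, 25, 164), (190, 164, 30, 17, 271), (165, 173, 37, 28, 512), (268, 195, 22, 20, 99), (294, 194, 12, 11, 33), (242, 201, 6, 5, 18), (249, 200, 35, 32, 541), (291, 206, 16, 12, 87), (0, 224, 53, 40, 904), (24, 249, 5, 4, 18), (6, 260, 15, 30, 217), (88, 291, 18, 15, 165), (0, 307, 28, 22, 194), (96, 331, 12, 16, 67), (70, 356, 11, 7, 48)]
top gear 170 ((363.81182861328125, 262.693359375), (8.266311645507812, 89.82303619384766), 11.83801555633545) from unit 219.2 moved 99.5
top empty 154 ((567.3334350585938, 115.49119567871094), (8.315254211425781, 87.87797546386719), 13.072842597961426) from unit 119.9 moved 65.6
[(234, 193, 24, 7, 48), (248, 213, 19, 6, 39), (235, 221, 45, 29, 856), (190, 243, 6, 21, 48), (170, 266, 13, 4, 31), (157, 269, 9, 4, 23), (157, 269, 41, 24, 567), (160, 288, 45, 29, 876), (0, 337, 63, 52, 1316), (54, 349, 10, 8, 47), (0, 350, 14, 49, 498), (277, 418, 15, 2, 29)]
the job is handed in; nothing more can be done
the job is handed in; nothing more can be done
```

The job is done and handed in at about 12 s of the 48 s allowed. I pushed the empty tray (right-hand unit) home first. Then I hooked the shut fingertips behind the lip of the other tray and drew it out to its outer stop.

- **Stops:** Both trays stalled firmly at their stops at about 7 to 8 N. Readings while sliding were about 1 to 4 N.
- **Empty tray:** The top view shows its lip moved 65.6 mm and now 119.9 mm from its unit's centre. The other tray's lip stood 119.8 mm from its own unit's centre at the start.
- **Gear tray:** The top view shows its lip moved 99.5 mm, against the 100 mm stop. The gear lies flat in its compartment.
- **Bystanders:** Comparing images before and after, nothing changed at the dish, the loupe or the other loose items. The only changes were the trays, their shadows and the arm.
- **Disagreement:** The scene camera gave lip positions 2 to 4 mm different from the top camera: 102.1 mm for the gear tray and 63.1 mm for the empty one. I relied on the stalls at the stops and on the top view.
- **Missing check:** The force reading I meant to take after handing in was refused. In the last reading before it, at 12 s, the arm was well clear of everything and showed under 2 N, which is near sensor noise.

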